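Put the toy shoe away and click the bench seat shut

ROBOT

A 7-joint arm with a two-finger parallel gripper is mounted at the origin on the work surface. World frame = base frame: x ahead of the robot, y to its left, z up, the work surface at z = 0. Lengths are in m, angles in rad, forces in N, time in s.
With the tool pointing down it reaches from about 0.4 to 0.85 m from the base axis. Payload 4.5 kg.
Tool frame: the origin (TCP) lies at the very end of the fingers, on their centre line; the grasp point (between the pads) lies ctrl.grip_depth behind it (ctrl.grip_depth is the distance from the TCP to the grasp point, in m); z points along the fingers, y is the direction in which the jaws open and shut (so a half turn about z gives the same grasp; the last joint's range is limited). The gripper opens to 85 mm and grips with 20 to 120 N. Pads are 22 mm wide; open, the fingers measure 114 mm over their backs; the gripper's body (76 mm by 85 mm) begins 54 mm behind the grasp point. The pads swing forward as they close: fully open they stand 13 mm farther back than shut.
Start: joints at [-1.171, 0.689, -0.195, 1.565, 0.157, 0.902, -0.215], TCP at [0.224, 0.584, 0.231] pointing down, gripper open.
Joint ranges: [-3.01, 3.01], [-0.46, 2.08], [-1.47, 1.51], [0.13, 2.56], [-1, 4.14], [0.04, 2.09], [-2.66, 2.66]. Speed limits (rad/s): [2.57, 2.57, 3.14, 3.14, 3.14, 3.14, 3.14].

INTERFACE

Orientations are given as a rotation vector (axis times angle).
In Python, from rig import ctrl gives the robot as it stands. Calls block until the motion is done:
- ctrl.move_ptp(position, orientation): joint-space move of the TCP to a pose.
- ctrl.line_to(position, speed=0.15, attitude=None, threshold=None): straight line of the TCP; attitude=None keeps the orientation; speed is the mean speed in m/s. With threshold (N) it stops when the force on the tool has changed by that much, and returns True; else False.
- ctrl.move_joints(angles): joint-space move.
- ctrl.command_gripper(opening, f_grip=None): finger opening in m; f_grip is the grip in N (None keeps the last); returns when the fingers have stopped.
- ctrl.hold(seconds).
- ctrl.ik(position, orientation): joint angles nearest the present ones, or None.
- ctrl.observe(): the state.
- ctrl.read_camera(name): name is "side" or "top"; returns (picture, depth): 420x560x3 uint8, red, green, blue; 420x560 float32, m along the optical axis (not along the pixel's ray), 0 where there is no reading.
- ctrl.get_calibration(name): a dict with "mtx" (3x3 intrinsics, pixels), "world_from_camera" (4x4, takes a point from camera to world coordinates). Camera axes: x right, y up, looking along -z (the intrinsics and any distortion apply to the point x, -y, -z); pixel columns grow to the right and rows downward; lengths in m; the calibration is good to about 2 mm. A picture is of the moment at which its call begins. get_calibration takes no time and is no camera call.
A pose or a line that the arm cannot do raises ctrl.IKError and nothing moves.
- ctrl.finish_job(): hands the job in, once; it reports no verdict.
The state is a dict: "t": time; "q": joint angles; "joint_velocities": joint speeds; "effort": joint torques, N m; "tcp_pos": TCP position; "tcp_rot": TCP orientation; "wrist_force": force on the tool from outside, world axes, zero at the start; "wrist_torque": the same for the moment, N m; "grip_width": finger opening in m.
Only numpy, scipy, OpenCV 4.12 (cv2) and the standard library are available. Lean on these libraries where they do the work, as an engineer would, in place of code of your own. Each camera call takes 0.05 s, during which the arm holds its last target. There are 200 camera calls.

TASK

Take the tiny wooden shoe from the lower tier of the white rack and stand it on its sole beside its partner inside the open toy bench. Then swing the bench's seat down and press its front edge until the catch clicks and the seat stays flush, with both shoes standing inside; leave the boot, the bowl, the toy lawnmower and the watering can where they are.

Things in the scene. Friction and masses are not known exactly. Their poses are not given: they have to be found in the camera images.
- bench: Brown wooden toy storage bench, fixed: open-topped box 140 (x) x 200 (y) x 68 mm high with a hinged seat. Walls 8 mm, inner floor 10 mm above the table. Origin: centre of the underside, on the table; x points from the front wall (roughly robot side) to the back, where the hinge axis runs along y at x +70, z +68 mm; z is up.
- seat (a joint): Angle of the bench's seat about its back hinge (rad): 0 is shut and flush on the walls, grows as it opens (1.3 to 1.5, nearly upright, at the start). Stiff hinge: stays at any angle, swings at 1 to 2 N at the front edge. At about 0.085 a tongue under the front edge meets a sprung catch; 4 to 9 N down near the front edge clicks it past, and the seat then stays within 0.015 of 0.
- seat_edge (a point): Middle of the seat's front (free) top edge; moves with the seat. The seat is a wooden board 144 mm from hinge to free edge, 204 mm wide, 8 mm thick; its middle carries a 34 mm wide tongue reaching 14 mm below the underside, 19 mm in from the free edge (it ends 54 mm over the table when shut, so keep the shoe away from the middle of the front wall).
- catch_point (a point): Sprung steel roller catch at the middle of the bench front wall's inner face (fixed to the bench): 34 mm wide, 8 mm high, stands out 5 mm. Point: the roller's centre, 64 mm over the table.
- rack_overhang (a point): Middle of the lower front edge of the rack's upper tier, 165 mm over the table, 40 mm in front of the rack's centre. The upper tier (three slats) covers the lower one from here to the back, so the shoe's heel stands about under this edge. Its two side arms (12 mm wide, at y +-114 mm of the rack) hang 10 mm lower and reach 7 mm further forward.
- shoe: Tiny wooden shoe to be put away, loose, about 35 g (25 to 50), on the rack's lower tier: 64 long (x) x 26 wide (y). The heel half, x -32 to +2 mm, is 46 mm high with upright flat sides; the toe half, to x +32 mm, is 22 mm high and rounded. Origin: centre of the sole; x points to the toe, z up.
- mate: The partner, a like shoe, loose, already standing in the right half (negative y) of the bench, toe to the back. Origin and axes as the shoe's.
- rack: White plastic shoe rack, fixed, 110 (x) x 240 (y) x 173 mm high, open in front and behind, two posts at the back corners. Lower tier: top face at z 30 mm, three slots 70 mm apart (y -70, 0, +70 mm) between ribs 5 mm high. Shoe and boot stand in the outer slots, toes to the back. Origin: centre of the underside, on the table; front (-x) looks towards the robot's side of the table, to the right; z up.
- boot: Tiny black rubber boot, loose, in the other outer slot: 60 long x 24 wide x 80 mm high. Origin: centre of the sole, x to the toe. Bystander.
- bowl: Pink silicone bowl, loose, 90 mm across, 35 mm high. Origin: centre of its underside. Bystander.
- mower: Green plastic toy lawnmower, loose, deck 100 x 80 mm on four black wheels, handle up to 110 mm high. Origin: on the table under the deck's centre. Bystander.
- can: Steel toy watering can, loose, 70 mm across, 65 mm high with a spout to 90 mm. Origin: centre of the underside, spout to +x. Bystander.

How it is judged:
On the way, in this order (a step that is already met when the one before it is completed fails the run):
1. the shoe stands on its sole inside the bench, let go, while the seat is still open (x of shoe in the frame of bench between -0.062 and 0.062 m and y of shoe in the frame of bench between -0.092 and 0.092 m and z of shoe in the frame of bench between 0 and 0.018 m and angle between shoe's own z axis and vertical below 0.3 rad and contact force between shoe and the fingers below 0.05 N and linear speed of shoe below 0.03 m/s and value of joint seat above 0.6 rad), for 0.2 s.
2. the seat is pressed past its catch (value of joint seat below 0.02 rad), for 0.2 s.
At the end, for the whole second after the job is handed in: Both shoes are inside the bench's walls, soles on its floor (within 8 mm), upright within 0.3 rad and at rest; the seat is latched flush, its angle under 0.02 rad (x of shoe in the frame of bench between -0.062 and 0.062 m and y of shoe in the frame of bench between -0.092 and 0.092 m and z of shoe in the frame of bench between 0 and 0.018 m and angle between each of shoe, mate's own z axis and vertical below 0.3 rad and x of mate in the frame of bench between -0.062 and 0.062 m and y of mate in the frame of bench between -0.092 and 0.092 m and z of mate in the frame of bench between 0 and 0.018 m and value of joint seat below 0.02 rad and linear speed of shoe below 0.03 m/s); the robot touches nothing.
It fails at once if the boot is shifted by more than 25 mm or tipped (distance of boot from where it was at the start of the episode above 0.025 m or angle between boot's own z axis and vertical above 0.4 rad).
It fails at once if the bowl is shifted by more than 25 mm or tipped (distance of bowl from where it was at the start of the episode above 0.025 m or angle between bowl's own z axis and vertical above 0.4 rad).
It fails at once if the lawnmower is shifted by more than 25 mm or tipped (distance of mower from where it was at the start of the episode above 0.025 m or angle between mower's own z axis and vertical above 0.4 rad).
It fails at once if the watering can is shifted by more than 25 mm or tipped (distance of can from where it was at the start of the episode above 0.025 m or angle between can's own z axis and vertical above 0.4 rad).
It also fails if it takes over 54 s, if anything falls off the work surface, if the arm or the gripper's body presses on something with over 40 N, if the wrist force passes 120 N, or if a joint passes its speed limit or range.

## Working session

There is one attempt and no reset: what is moved stays moved. The work goes in short steps, each a Python script; the robot and the scene stay as the last script left them, time stands still between calls to the robot, and variables do not carry over. Pictures are saved under pics/ and viewed, about 8 in all and at most 12, crops included, and the job is handed in when it is done.

```bash
mkdir -p pics; ls; python3 - <<'E'
from rig import ctrl
import numpy as np, cv2
o=ctrl.observe(); print(o['t'],o['tcp_pos'],o['tcp_rot'],o['grip_width'],ctrl.grip_depth)
for n in ("side","top"):
    p,d=ctrl.read_camera(n); c=ctrl.get_calibration(n)
    np.savez(f"{n}0.npz",p=p,d=d); cv2.imwrite(f"pics/{n}0.png",p[:,:,::-1])
    print(n,c['mtx'].tolist(),np.round(c['world_from_camera'],3).tolist(), {k:v for k,v in c.items() if k not in('mtx','world_from_camera')}, (d>0).mean())
E
```

```text
pics
0.0 [0.22333881 0.58300482 0.23045065] [-5.71123158e-01 -3.08902269e+00  3.01890435e-03] 0.08509525316607519 0.0187
side [[379.7437954837631, 0.0, 281.9468559518399], [0.0, 379.7437954837631, 204.96513720049336], [0.0, 0.0, 1.0]] [[0.79, 0.358, -0.498, 0.238], [-0.613, 0.435, -0.66, -0.591], [-0.02, 0.826, 0.563, 0.545], [0.0, 0.0, 0.0, 1.0]] {} 0.9959991496598639
top [[409.259291620541, 0.0, 276.5475533052286], [0.0, 409.259291620541, 209.52743265864066], [0.0, 0.0, 1.0]] [[0.026, 0.99, -0.139, 0.486], [-0.999, 0.022, -0.031, -0.112], [-0.028, 0.139, 0.99, 0.968], [0.0, 0.0, 0.0, 1.0]] {} 0.9961394557823129
```

View pics/side0.png

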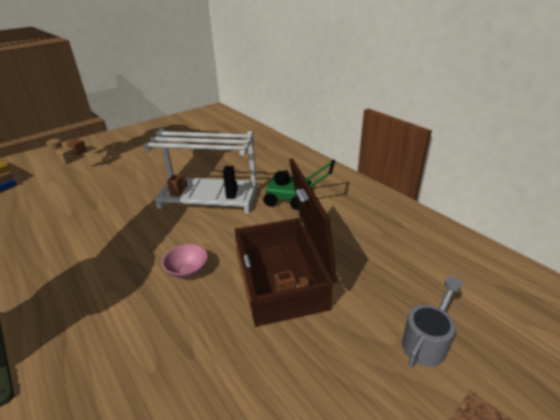

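View pics/top0.png

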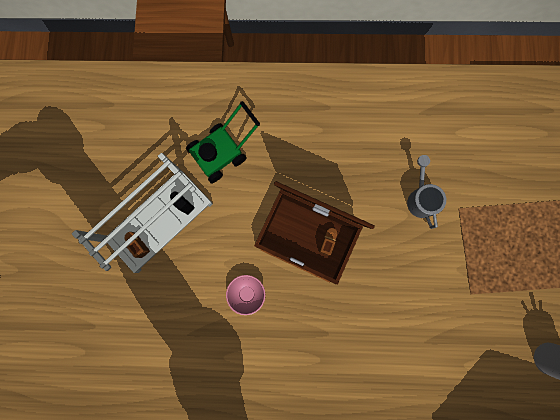

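The side view shows the open bench around (285,270) with its mate inside at (285,278). The rack is around (205,170), with the brown shoe at (177,185) and the black boot at (230,180). The top view shows the shoe at (135,242), the bench at (310,235) with its catch at (297,262), and the bowl at (246,295). I'll measure these from depth.

```bash
cat > h.py <<'E'
import numpy as np, cv2
from rig import ctrl
def cloud(n,d):
    c=ctrl.get_calibration(n); K=c['mtx']; T=np.array(c['world_from_camera'])
    v,u=np.mgrid[:d.shape[0],:d.shape[1]]
    P=np.stack([(u-K[0][2])/K[0][0]*d,-(v-K[1][2])/K[1][1]*d,-d],-1)
    P=P@T[:3,:3].T+T[:3,3]; P[d<=0]=np.nan
    return P
def rect(p): # p Nx2 m
    (c,s,a)=cv2.minAreaRect((p*1000).astype(np.float32)); return np.round(c,1),np.round(s,1),round(a,1)
E
python3 - <<'E'
from h import *
for n in ("side","top"):
    f=np.load(n+"0.npz"); P=cloud(n,f['d']); hsv=cv2.cvtColor(f['p'],cv2.COLOR_RGB2HSV).astype(int)
    X,Y,Z=P[...,0],P[...,1],P[...,2]
    H,S,V=hsv[...,0],hsv[...,1],hsv[...,2]
    print(n,'table z', np.nanmedian(Z[300:,100:230]))
    reg=np.zeros(Z.shape,bool)
    if n=="top": reg[140:275,60:215]=1
    else: reg[125:215,140:260]=1
    white=reg&(S<60)&(V>90)
    for lo,hi in((.022,.042),(.15,.19)):
        m=white&(Z>lo)&(Z<hi); print(' white',lo,m.sum(),rect(P[m][:,:2]),np.median(Z[m]))
    br=reg&(S>110)&(Z>.034)&(Z<.1); 
    # largest comp
    k,l,st,_=cv2.connectedComponentsWithStats(br.astype(np.uint8)); i=1+st[1:,4].argmax(); m=l==i
    print(' shoe',st[i],rect(P[m][:,:2]),np.percentile(Z[m],[2,50,98]))
    mt=m&(Z>.068); print('  shoe top',mt.sum(),rect(P[mt][:,:2]) if mt.sum()>3 else '',np.nanmean(P[mt],0))
    bk=reg&(V<45)&(Z>.04)&(Z<.125); k,l,st,_=cv2.connectedComponentsWithStats(bk.astype(np.uint8)); i=1+st[1:,4].argmax(); m=l==i
    print(' boot',st[i],rect(P[m][:,:2]),np.percentile(Z[m],[2,50,98]))
    reg[:]=0
    if n=="top": reg[170:290,245:380]=1
    else: reg[155:325,225:340]=1
    m=reg&(Z>.055)&(Z<.075); m=cv2.morphologyEx(m.astype(np.uint8),cv2.MORPH_OPEN,np.ones((2,2)))>0
    print(' rim',m.sum(),rect(P[m][:,:2]),np.median(Z[m]))
    m=reg&(Z>.1); q=P[m]; c=q.mean(0); nrm=np.linalg.svd(q-c,full_matrices=False)[2][2]
    print(' seat',m.sum(),c,nrm,rect(q[:,:2]),q[:,2].max(), q[q[:,2]>q[:,2].max()-.01].mean(0))
    m=reg&(S<60)&(V>90)&(Z>.055)&(Z<.075); print(' catch',m.sum(),np.nanmean(P[m],0))
    np.save(n+"P.npy",P)
    # zoomed crop
p=cv2.imread("pics/top0.png"); cv2.imwrite("pics/crop1.png",np.hstack([cv2.resize(p[140:290,60:200],None,fx=3,fy=3,interpolation=2),cv2.resize(p[160:310,240:360],None,fx=3,fy=3,interpolation=2)]))
E
```

```text
side table z 0.000451382257510069
 white 0.022 1454 (array([586.1, 194.1]), array([114.5, 238.6]), 45.6) 0.03026604040469405
 white 0.15 1263 (array([588.6, 196.1]), array([103.2, 237.8]), 45.0) 0.17059193030429282
 shoe [167 174  19  22 282] (array([531.2, 231.1]), array([63.7, 25.2]), 31.3) [0.03602509 0.05727076 0.07747255]
  shoe top 89 (array([519.1, 225. ]), array([34.9, 24.2]), 33.9) [0.51755526 0.21989266 0.07451132]
 boot [223 167  14  29 295] (array([628.1, 129.9]), array([54.5, 20.8]), 37.9) [0.04161153 0.07954008 0.11134839]
 rim 2410 (array([656.8, -20.4]), array([564.6, 225.6]), 50.9) nan
 seat 1954 [ 0.60550231 -0.17752547  0.16291493] [-0.80833006  0.22564738 -0.54376996] (array([618.5, -49. ]), array([396.6, 262.5]), 46.1) 0.21272880060070937 [ 0.59547558 -0.19076214  0.20978078]
 catch 71 [ 0.58787619 -0.00771071  0.06641883]
top table z -0.0004288060670181171
 white 0.022 3001 (array([587.5, 195.5]), array([110.5, 239.5]), 44.8) 0.02954895556333481
 white 0.15 1975 (array([589.9, 198. ]), array([101.3, 239.6]), 45.1) 0.17154915020019113
 shoe [189 140  26  37 455] (array([735.5,  94.4]), array([85.4, 65. ]), 0.3) [0.03615739 0.04424203 0.06953615]
  shoe top 20 (array([749. ,  83.4]), array([24.6, 37.2]), 39.7) [0.74849792 0.08485627 0.06974641]
 boot [198 143  17  19 255] (array([745. ,  80.9]), array([43.7, 39. ]), 72.8) [0.04889303 0.06884661 0.07192093]
 rim 1184 (array([ 557.5, -161.7]), array([210.8, 149.8]), 66.7) nan
 seat 656 [ 0.60264415 -0.17566498  0.20156739] [ 0.91663421 -0.39572663  0.05641056] (array([ 603.1, -174.4]), array([203.5,  27.4]), 66.6) 0.21430109030292366 [ 0.60380799 -0.17575385  0.2100787 ]
 catch 43 [ 0.49919688 -0.13076787  0.0666859 ]
```

View pics/crop1.png

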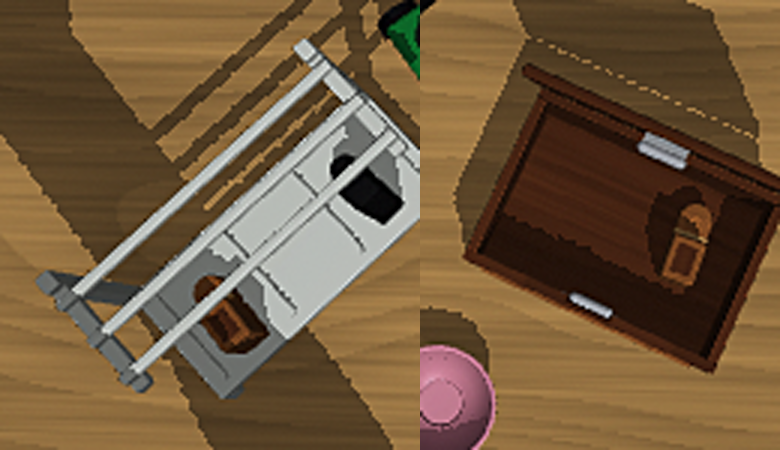

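The crop shows the shoe under the rack's front slats, yawed slightly against the slot. The catch is centred on the bench's front wall and the mate stands in the right half. Next I'll refine the shoe and bench poses and check whether the planned tilted poses are reachable.

```bash
cat >> h.py <<'E'
from scipy.spatial.transform import Rotation as Rn
def pose(grasp,psi,th,flip=1,depth=None):
    "tool heading psi (world yaw), th from straight down; grasp point -> (tcp, rotvec)"
    z=np.array([np.cos(psi)*np.sin(th),np.sin(psi)*np.sin(th),-np.cos(th)])
    y=flip*np.array([-np.sin(psi),np.cos(psi),0]); R=np.c_[np.cross(y,z),y,z]
    d=ctrl.grip_depth if depth is None else depth
    return np.asarray(grasp)+d*z, Rn.from_matrix(R).as_rotvec()
BY=np.radians(-23.4)
BC=np.array([.555,-.158])
def bench(x,y,z): 
    c,s=np.cos(BY),np.sin(BY); return np.array([BC[0]+c*x-s*y,BC[1]+s*x+c*y,z])
E
python3 - <<'E'
from h import *
c,s=np.cos(BY),np.sin(BY)
for n in ("side","top"):
    f=np.load(n+"0.npz"); P=np.load(n+"P.npy"); hsv=cv2.cvtColor(f['p'],cv2.COLOR_RGB2HSV).astype(int)
    S=hsv[...,1];V=hsv[...,2]; Z=P[...,2]
    near=np.hypot(P[...,0]-.53,P[...,1]-.231)<.05
    m=near&(S>110)&(Z>.037)&(Z<.1); q=P[m]
    print(n,'shoe',m.sum(),rect(q[:,:2]))
    t=q[q[:,2]>.070]; print(' top',len(t),rect(t[:,:2]),t.mean(0), np.percentile(t[:,2],95))
    B=np.stack([c*(P[...,0]-BC[0])+s*(P[...,1]-BC[1]),-s*(P[...,0]-BC[0])+c*(P[...,1]-BC[1])],-1)
    ins=(abs(B[...,0])<.085)&(abs(B[...,1])<.115)
    m=ins&(Z>.062)&(Z<.073); print(' rim x',np.percentile(B[m][:,0],[1,5,95,99]),'y',np.percentile(B[m][:,1],[1,5,95,99]))
    w=m&(abs(B[...,0])<.05); print(' side walls', np.median(B[w&(B[...,1]>0)],0),np.median(B[w&(B[...,1]<0)],0))
    w=m&(abs(B[...,1])<.08)&(B[...,0]<-.04)&(S>80); print(' front wall med x',np.median(B[w][:,0]), 'yaw', np.degrees(np.polyfit(B[w][:,1],B[w][:,0],1)[0]))
    w=m&(S<60)&(V>90); print(' catch',w.sum(),B[w].mean(0))
    w=(abs(B[...,1])<.12)&(Z>.1)&(B[...,0]>.0)&(B[...,0]<.12); k=np.polyfit(Z[w]-.068,B[w][:,0],1); print(' seat x vs z',k, Z[w].max(), B[w&(Z>Z[w].max()-.012)].mean(0),'y rng',np.percentile(B[w][:,1],[1,99]))
    w=(abs(B[...,0])<.05)&(abs(B[...,1])<.08)&(Z>.028)&(Z<.062); k,l,st,ce=cv2.connectedComponentsWithStats(w.astype(np.uint8))
    i=1+st[1:,4].argmax(); print(' mate',st[i],rect(B[l==i]))
q0=ctrl.observe()['q']; 
ux=lambda a:np.array([np.cos(a),np.sin(a),0])
for th in (40,45,50):
  for psi in (38,42):
    for fl in(1,-1):
      g=np.array([.5165,.222,.067]); r=[]
      for back in (0,.09): r.append(ctrl.ik(*pose(g-back*ux(np.radians(psi)),np.radians(psi),np.radians(th),fl)))
      print('rack',th,psi,fl,[None if a is None else np.round(a,2).tolist() for a in r])
  for bpsi in (90,60,45):
    for fl in(1,-1):
      psi=BY+np.radians(bpsi); r=[ctrl.ik(*pose(bench(-.01,.035,z),psi,np.radians(th),fl)) for z in (.048,.14)]
      print('bench',th,bpsi,fl,[None if a is None else np.round(a,2).tolist() for a in r])
E
```

```text
side shoe 273 (array([531.2, 231.1]), array([63.7, 25.2]), 31.3)
 top 79 (array([519.1, 224.3]), array([34.7, 24.2]), 31.3) [0.5173753  0.22031965 0.07519916] 0.07773696584107904
 rim x [-0.07090006 -0.06978824  0.06739354  0.06856287] y [-0.09730873 -0.0964953   0.09952239  0.10291589]
 side walls [-0.0008343   0.09705326] [ 0.00010443 -0.09506749]
 front wall med x -0.06779238942926472 yaw -0.19559435291079427
 catch 39 [-6.27611584e-02 -3.76788432e-05]
 seat x vs z [-0.14512285  0.06898425] 0.21272880060070937 [ 0.05009248 -0.01443689] y rng [-0.09869617  0.10102235]
 mate [274 270  35  21 484] (array([ 11. , -45.5]), array([62.8, 27.6]), 3.9)
top shoe 319 (array([531. , 235.5]), array([64.3, 25.9]), 41.2)
 top 174 (array([519.3, 225.5]), array([32.4, 25.5]), 40.3) [0.51873861 0.22428228 0.07537441] 0.07811948373326578
 rim x [-0.06999198 -0.06901554  0.06819336  0.06945912] y [-0.09596516 -0.09444653  0.10164857  0.10309651]
 side walls [-0.00067176  0.09934645] [-0.00098713 -0.09189104]
 front wall med x -0.06672363183771175 yaw -0.06200577096800793
 catch 43 [-0.06202875  0.002
[... 2183 characters left out ...]

rack 50 42 -1 [[0.17, 1.3, -0.83, 2.49, 2.99, 1.21, 2.58], None]
bench 50 90 1 [[0.79, 1.15, -0.4, 1.81, -0.94, 0.62, -2.07], [0.79, 0.99, -0.4, 1.83, -0.89, 0.71, -2.22]]
bench 50 90 -1 [[1.04, 1.31, -0.9, 1.79, 0.02, 0.43, 0.18], [1.11, 1.22, -1.09, 1.81, 0.23, 0.53, -0.13]]
bench 50 60 1 [[1.2, 1.52, -1.25, 2.15, 2.26, 0.49, 0.86], [1.19, 1.27, -1.24, 2.18, 2.19, 0.36, 0.72]]
bench 50 60 -1 [[1.2, 1.52, -1.25, 2.15, 2.26, 0.49, -2.28], [1.19, 1.27, -1.24, 2.18, 2.19, 0.36, -2.42]]
bench 50 45 1 [[1.13, 1.55, -1.26, 2.31, 2.62, 0.85, 0.32], [1.11, 1.28, -1.25, 2.35, 2.57, 0.73, 0.12]]
bench 50 45 -1 [[0.83, 1.23, -0.62, 2.33, 3.39, 0.81, 2.47], [0.93, 1.06, -0.83, 2.35, 3.16, 0.64, 2.58]]
```

```bash
python3 - <<'E'
from h import *
ux=lambda a:np.array([np.cos(a),np.sin(a),0])
g=np.array([.517,.2225,.067])
for th in (38,42,46):
  for psi in (40,):
    for fl in(1,-1):
      p,o=pose(g,np.radians(psi),np.radians(th),fl); z=Rn.from_rotvec(o).as_matrix()[:,2]
      for name,v in (('-z',-z),('-y',np.array([0,-1,.1])),('up30-y',np.array([-.35,-.7,.6])),('up',-z*.6+np.array([0,-.4,.5])),('-zflat',np.array([-.5,-.5,1]))):
        r=[ctrl.ik(p+d*v,o) for d in (0,.03,.06,.09,.12,.15)]
        print(th,fl,name,[None if a is None else np.round(a[3],2) for a in r])
E
```

```text
38 1 -z [np.float64(2.39), np.float64(2.44), np.float64(2.49), np.float64(2.53), None, None]
38 1 -y [np.float64(2.39), np.float64(2.41), np.float64(2.42), np.float64(2.43), np.float64(2.43), np.float64(2.42)]
38 1 up30-y [np.float64(2.39), np.float64(2.44), np.float64(2.48), np.float64(2.52), None, None]
38 1 up [np.float64(2.39), np.float64(2.43), np.float64(2.46), np.float64(2.49), np.float64(2.5), np.float64(2.5)]
38 1 -zflat [np.float64(2.39), np.float64(2.45), np.float64(2.5), None, None, None]
38 -1 -z [np.float64(2.4), np.float64(2.45), np.float64(2.5), np.float64(2.54), None, None]
38 -1 -y [np.float64(2.4), np.float64(2.42), np.float64(2.43), np.float64(2.44), np.float64(2.44), np.float64(2.43)]
38 -1 up30-y [np.float64(2.4), np.float64(2.45), np.float64(2.49), np.float64(2.53), None, None]
38 -1 up [np.float64(2.4), np.float64(2.44), np.float64(2.48), np.float64(2.49), np.float64(2.51), np.float64(2.51)]
38 -1 -zflat [np.float64(2.4), np.float64(2.46), np.float64(2.51), None, None, None]
42 1 -z [np.float64(2.43), np.float64(2.49), None, None, None, None]
42 1 -y [np.float
[... 870 characters left out ...]
t64(2.48), np.float64(2.49), np.float64(2.49), np.float64(2.49), np.float64(2.47)]
46 1 up30-y [np.float64(2.46), np.float64(2.51), None, None, None, None]
46 1 up [np.float64(2.46), np.float64(2.52), None, None, None, None]
46 1 -zflat [np.float64(2.46), np.float64(2.53), None, None, None, None]
46 -1 -z [np.float64(2.47), np.float64(2.54), None, None, None, None]
46 -1 -y [np.float64(2.47), np.float64(2.49), np.float64(2.5), np.float64(2.5), np.float64(2.5), np.float64(2.49)]
46 -1 up30-y [np.float64(2.47), np.float64(2.52), None, None, None, None]
46 -1 up [np.float64(2.47), np.float64(2.52), None, None, None, None]
46 -1 -zflat [np.float64(2.47), np.float64(2.54), None, None, None, None]
```

```bash
sed -i 's/^BC=.*/BC=np.array([.5547,-.1566])/' h.py; cat >> h.py <<'E'
TH=np.radians(41); PSI=np.radians(42)
U=np.array([np.cos(PSI),np.sin(PSI),0])
SH=np.array([.531,.2335,.030])            # shoe origin
GR=pose(SH-.019*U+[0,0,.037],PSI,TH)      # grasp
ZT=Rn.from_rotvec(GR[1]).as_matrix()[:,2]
PRE=GR[0]-.055*ZT; VIA=PRE+np.array([0,-.11,.01])
BPSI=BY+np.radians(60)
bg=lambda z:pose(bench(.0145,.0315,z),BPSI,TH)
E
python3 - <<'E'
from h import *
f=lambda a:None if a is None else np.round(a,2).tolist()
for n,p in(('gr',GR[0]),('pre',PRE),('via',VIA)): print(n,np.round(p,3),f(ctrl.ik(p,GR[1])))
D=pose([.43,.06,.30],PSI,0.,1,0); print('D',f(ctrl.ik(*D)))
for d in (.02,.04,.08): print(f(ctrl.ik(VIA+[0.0,-d*.5,d],GR[1])))
for z in (.2,.15,.1,.047): print('b',z,np.round(bg(z)[0],3),f(ctrl.ik(*bg(z))))
# seat push poses: tool down, jaws along bench y
for psi in (BY,BY+np.pi/2):
  for fl in (1,-1):
    for p in (bench(.1,0,.3),bench(.1,0,.19),bench(-.06,0,.08)): print('s',fl,f(ctrl.ik(*pose(p,psi,0.,fl,0))))
E
```

```text
gr [0.526 0.229 0.053] [0.32, 1.4, -1.26, 2.41, 2.46, 1.17, -0.07]
pre [0.499 0.205 0.094] [0.34, 1.27, -1.26, 2.51, 2.43, 1.15, -0.18]
via [0.499 0.095 0.104] [0.66, 1.24, -1.25, 2.51, 2.44, 0.92, 0.04]
D [0.14, 0.38, -0.54, 2.0, 0.26, 0.83, 1.76]
[0.69, 1.17, -1.25, 2.51, 2.42, 0.84, 0.04]
[0.73, 1.1, -1.25, 2.49, 2.4, 0.75, 0.04]
[0.81, 0.97, -1.24, 2.45, 2.34, 0.57, 0.08]
b 0.2 [ 0.59  -0.126  0.186] [1.06, 0.96, -1.07, 2.06, 1.34, 0.2, 1.34]
b 0.15 [ 0.59  -0.126  0.136] [1.02, 1.04, -1.01, 2.08, 1.86, 0.18, 0.88]
b 0.1 [ 0.59  -0.126  0.086] [1.03, 1.16, -1.02, 2.08, 2.1, 0.27, 0.73]
b 0.047 [ 0.59  -0.126  0.033] [1.04, 1.29, -1.03, 2.07, 2.22, 0.34, 0.7]
s 1 [0.31, 0.7, -0.17, 1.3, 0.12, 1.15, 1.29]
s 1 [0.39, 0.82, -0.33, 1.43, 0.3, 0.94, 1.15]
s 1 [0.43, 0.83, -0.43, 2.0, 0.74, 0.47, 0.61]
s -1 [-0.15, 0.84, 0.87, 1.33, -0.64, 1.26, -1.23]
s -1 [-0.16, 0.96, 0.87, 1.47, -0.79, 1.08, -1.1]
s -1 [-0.08, 0.86, 0.44, 2.03, -0.84, 0.44, -0.98]
s 1 [0.54, 0.76, -0.65, 1.29, 0.46, 1.24, 2.6]
s 1 [0.58, 0.89, -0.73, 1.42, 0.63, 1.07, 2.46]
s 1 [0.65, 0.93, -0.83, 1.99, 1.07, 0.74, 1.87]
s -1 [0.11, 0.71, 0.23, 1.32, -0.17, 1.14, -0.05]
s -1 [0.16, 0.81, 0.12, 1.45, -0.11, 0.89, -0.09]
s -1 [0.19, 0.8, -0.04, 2.01, 0.08, 0.33, -0.32]
```

```bash
cat >> h.py <<'E'
def snap(tag,n="side",box=None,k=1):
    p,d=ctrl.read_camera(n); np.savez(f"{tag}.npz",p=p,d=d)
    q=p[:,:,::-1]
    if box: q=q[box[0]:box[1],box[2]:box[3]]
    cv2.imwrite(f"pics/{tag}.png",cv2.resize(q,None,fx=k,fy=k,interpolation=cv2.INTER_CUBIC))
def st(tag=''):
    o=ctrl.observe(); print(tag,round(o['t'],2),np.round(o['tcp_pos'],4),'F',np.round(o['wrist_force'],1),'w',round(o['grip_width'],4)); return o
E
python3 - <<'E'
from h import *
o=ctrl.observe()
ctrl.line_to(o['tcp_pos']+[0,0,.08],speed=.3)
ctrl.move_ptp(*pose([.43,.06,.30],PSI,0.,1,0)); st('D')
ctrl.move_ptp(VIA+[0,-.04,.08],GR[1]); st('VH')
ctrl.command_gripper(.055)
ctrl.line_to(VIA,speed=.2); ctrl.line_to(PRE,speed=.15); st('pre')
snap('pre',"side",(100,300,100,300),2.5)
E
```

```text
D 2.54 [0.4301 0.0608 0.2999] F [-0.6  0.2 -0.8] w 0.0855
VH 4.4 [0.4996 0.0549 0.1844] F [-0.6 -1.3  0.2] w 0.0853
pre 6.29 [0.4994 0.2036 0.0947] F [ 0.   0.4 -0.4] w 0.055
```

View pics/pre.png

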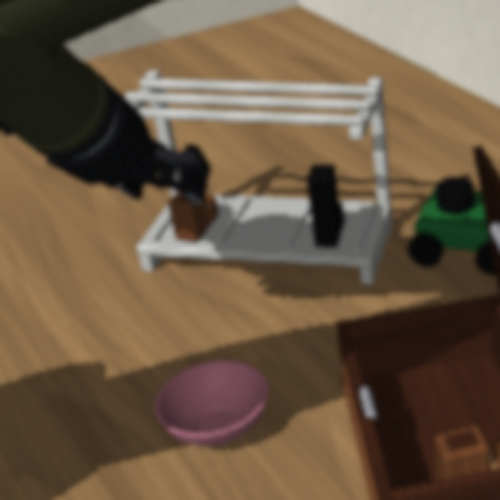

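The gripper is poised above and behind the shoe (crop (190,205)), and the forces are near zero. The fingertips at (190,170) are clear of the tier's left arm. I'll move in, grip and pull out.

```bash
python3 - <<'E'
from h import *
hit=ctrl.line_to(GR[0],speed=.06,threshold=6); o=st(f'in hit={hit}')
if hit:
    snap('grab',"side",(100,300,100,300),2.5); raise SystemExit
ctrl.command_gripper(0.0,f_grip=30); st('closed')
ctrl.line_to(GR[0]-.01*ZT,speed=.05); o=st('10mm')
if o['grip_width']>.018:
    ctrl.line_to(PRE,speed=.08); st('pre'); ctrl.line_to(VIA,speed=.15); st('via')
snap('grab',"side",(100,300,100,300),2.5)
E
```

```text
in hit=False 7.41 [0.5258 0.229  0.0531] F [-0.4  0.4 -0.7] w 0.055
closed 7.78 [0.5259 0.229  0.0532] F [ 0.3 -1.   2.1] w 0.0254
10mm 8.12 [0.5211 0.2244 0.0607] F [-0.2 -0.3 -0.6] w 0.0256
pre 8.83 [0.4995 0.2047 0.0946] F [-0.5  0.6 -0.5] w 0.0255
via 9.72 [0.4994 0.0956 0.1045] F [-0.6 -0.1 -0.5] w 0.0256
```

View pics/grab.png

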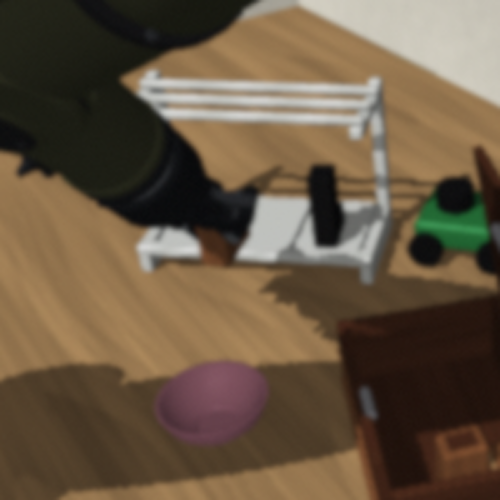

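The shoe is held at 25.5 mm grip width and is out in front of the rack (crop (215,245)); the boot is untouched. Next is a hover above the bench.

```bash
python3 - <<'E'
from h import *
ctrl.line_to(VIA+[0,-.04,.09],speed=.2); st('VH')
ctrl.move_ptp(*bg(.17)); o=st('hover')
print(np.round(o['q'],2), bg(.17)[0])
snap('hov',"top",(130,330,200,400),3)
ctrl.read_camera
p,d=ctrl.read_camera("side"); np.savez('hovs.npz',p=p,d=d)
cv2.imwrite('pics/hov.png',np.hstack([cv2.resize(cv2.imread('pics/hov.png'),(400,400)),cv2.resize(p[130:330,200:400,::-1],(400,400),interpolation=2)]))
E
```

```text
VH 10.41 [0.499  0.0553 0.1941] F [ 0.6  0.7 -0.8] w 0.0254
hover 11.3 [ 0.5894 -0.1235  0.1551] F [ 1.1  0.3 -0.3] w 0.0256
[ 1.02  0.99 -0.99  2.08  1.69  0.14  1.03] [ 0.59036681 -0.12613471  0.15588693]
```

View pics/hov.png

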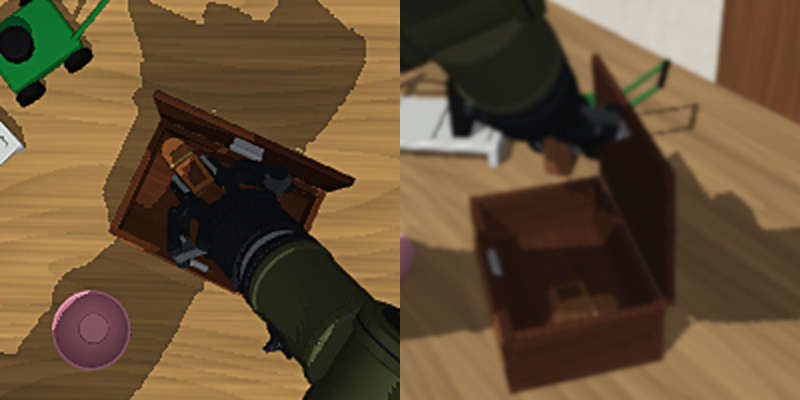

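The shoe is upright in the hand, toe to the back-left. The finger knuckles, at (185,245) and (280,180), look wide. I'll check their clearance from depth before lowering.

```bash
python3 - <<'E'
from h import *
c,s=np.cos(BY),np.sin(BY); dz=.17-.047
for n,fn in(("top","hov.npz"),("side","hovs.npz")):
    f=np.load(fn); P=cloud(n,f['d']); hsv=cv2.cvtColor(f['p'],cv2.COLOR_RGB2HSV).astype(int)
    X=P-np.array([*BC,0]); B=np.stack([c*X[...,0]+s*X[...,1],-s*X[...,0]+c*X[...,1],P[...,2]-dz],-1)
    m=(abs(B[...,0])<.13)&(abs(B[...,1])<.13)&(B[...,2]>-.02)&(hsv[...,1]<110)&(P[...,2]>.1)
    q=B[m]
    for lo,hi in((-.02,.03),(.03,.06),(.06,.09),(.09,.12),(.12,.15)):
        w=q[(q[:,2]>lo)&(q[:,2]<=hi)]
        if len(w): print(n,lo,hi,len(w),'x',np.round(np.percentile(w[:,0],[1,99]),3),'y',np.round(np.percentile(w[:,1],[1,99]),3))
    w=q[q[:,0]<-.045]; print(n,'near front wall: min z',len(w),np.round(np.percentile(w[:,2],[0,2,10]),3) if len(w) else '')
    sh=(hsv[...,1]>110)&(P[...,2]>.1)&(B[...,2]<.065)&(abs(B[...,0]-.024)<.05)&(abs(B[...,1]-.048)<.05)
    w=B[sh]; print(n,'shoe',len(w),rect(w[:,:2]) if len(w)>5 else '',np.round(np.percentile(w[:,2],[1,99]),3))
E
```

```text
top -0.02 0.03 2 x [0.066 0.068] y [-0.096 -0.019]
top 0.03 0.06 85 x [-0.01   0.043] y [-0.004  0.057]
top 0.06 0.09 492 x [-0.04   0.063] y [-0.023  0.043]
top 0.09 0.12 796 x [-0.068  0.047] y [-0.045  0.036]
top 0.12 0.15 181 x [-0.058  0.019] y [-0.038  0.009]
top near front wall: min z 4081 [0.094 0.107 0.178]
top shoe 616 (array([23.9, 48.4]), array([108. ,  77.4]), 13.2) [-0.018  0.063]
side -0.02 0.03 8 x [0.023 0.067] y [0.029 0.091]
side 0.03 0.06 83 x [-0.011  0.064] y [-0.003  0.097]
side 0.06 0.09 261 x [-0.062  0.062] y [-0.039  0.024]
side 0.09 0.12 449 x [-0.072  0.045] y [-0.066  0.017]
side 0.12 0.15 487 x [-0.064  0.015] y [-0.085 -0.037]
side near front wall: min z 828 [0.07  0.088 0.113]
side shoe 563 (array([32.1, 48. ]), array([99.6, 72.1]), 89.7) [-0.022  0.063]
```

Clearances hold: everything within 17 mm of the front wall's outer face stays above about 70 mm, and the back side ends at about x=47 mm. I'll lower the shoe with a force guard.

```bash
python3 - <<'E'
from h import *
hit=ctrl.line_to(bg(.075)[0],speed=.12,attitude=bg(.1)[1],threshold=8); st(f'a {hit}')
if hit: raise SystemExit
ctrl.hold(.1)
hit=ctrl.line_to(bg(.0455)[0],speed=.035,threshold=4); o=st(f'b {hit}')
print('target z',bg(.047)[0][2])
if abs(o['tcp_pos'][2]-bg(.047)[0][2])<.004:
    ctrl.command_gripper(.036); st('open')
    ctrl.command_gripper(.052); o=st('open2'); 
    z=Rn.from_rotvec(o['tcp_rot']).as_matrix()[:,2]
    hit=ctrl.line_to(o['tcp_pos']-.07*z,speed=.1,threshold=8); o=st(f'back {hit}')
snap('plc',"top",(150,300,230,380),4)
E
```

```text
a False 12.34 [ 0.5909 -0.1258  0.062 ] F [ 0.1 -0.1 -0.6] w 0.0258
b True 13.18 [ 0.5901 -0.1261  0.0332] F [-0.8  0.   3.5] w 0.0251
target z 0.03288693084983416
open 13.44 [ 0.5893 -0.1265  0.0321] F [-0.5  0.1  0.1] w 0.0359
open2 13.74 [ 0.5895 -0.1265  0.0324] F [ 0.7 -0.1 -0.8] w 0.052
back False 14.59 [ 0.5528 -0.1538  0.0851] F [ 0.7 -0.1 -0.3] w 0.0518
```

View pics/plc.png

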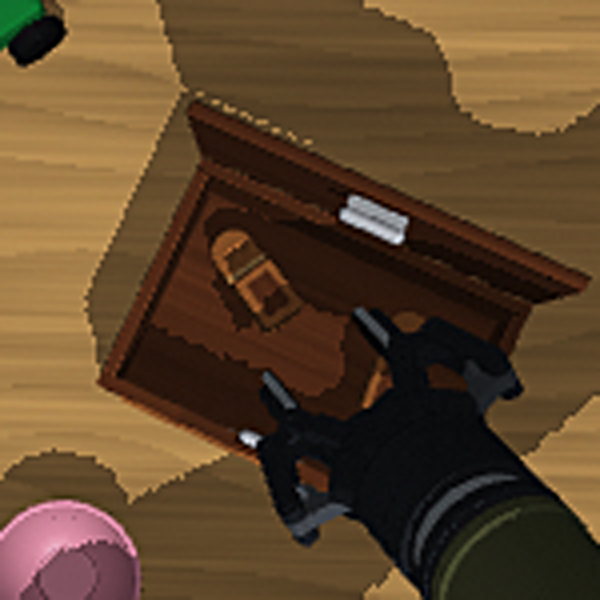

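The shoe stands freely at the back-left of the floor (crop (260,280)), with the mate to the right. Touchdown came at the expected height. I'll back off, go behind the seat and check before pushing.

```bash
cat >> h.py <<'E'
SO=pose([0,0,0],BY,0.,1,0)[1]
def arc(phi,r=.12,extra=0.):
    off=.008+.011*np.sin(phi)+extra
    return bench(.070-r*np.cos(phi)+off*np.sin(phi),0,.068+r*np.sin(phi)+off*np.cos(phi))
E
python3 - <<'E'
from h import *
o=ctrl.observe()
ctrl.line_to(o['tcp_pos']+(bench(-.05,-.02,.22)-bench(0,0,0)),speed=.25); st('up')
ctrl.command_gripper(0.0)
ctrl.move_ptp(bench(.04,0,.34),SO); st('over')
ctrl.line_to(bench(.13,0,.34),speed=.25)
p=bench(.13,0,.19); ctrl.line_to(p,speed=.25,threshold=8); st('behind')
print([ctrl.ik(arc(a),SO) is not None for a in np.linspace(1.5,.1,8)])
snap('beh',"side",(80,330,200,450),2.4)
E
```

```text
up 18.07 [ 0.499  -0.152   0.3048] F [ 0.1 -0.8 -0. ] w 0.0521
over 19.5 [ 0.5903 -0.1736  0.3387] F [ 0.3 -0.4  0.2] w 0.0001
behind 20.76 [ 0.6746 -0.2082  0.1918] F [ 0.2 -0.4  0.4] w 0.0001
[True, True, True, True, True, True, True, True]
```

View pics/beh.png

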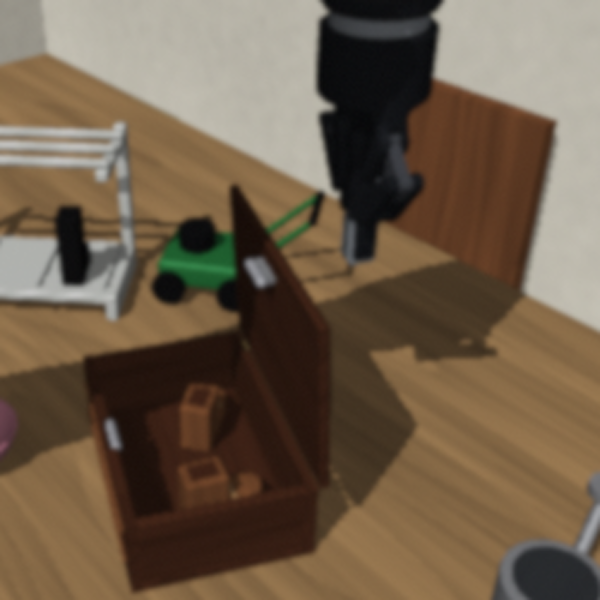

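Both shoes stand upright in the bench, at crop (203,415) and (205,480). The closed fingers are behind the seat and clear of the mower. Now I'll swing it down.

```bash
python3 - <<'E'
from h import *
ctrl.line_to(arc(1.5,extra=.012),speed=.08,threshold=12); st('start')
for a in np.linspace(1.35,.15,9):
    hit=ctrl.line_to(arc(a),speed=.12,threshold=14); o=st(f'{a:.2f} {hit}')
    if hit: break
snap('swg',"side",(80,330,200,450),2.4)
E
```

```text
start 21.43 [ 0.6403 -0.1936  0.1907] F [ 0.9 -0.5 -0.1] w 0.0004
1.35 False 21.82 [ 0.6123 -0.1816  0.1894] F [ 0.2 -0.3 -0.3] w 0.0001
1.20 False 22.13 [ 0.5953 -0.1742  0.1865] F [ 0.2 -0.5  0.6] w -0.0005
1.05 False 22.44 [ 0.5787 -0.167   0.1809] F [-0.3 -0.2 -0.8] w 0.0
0.90 False 22.75 [ 0.563  -0.1602  0.1725] F [1.4 0.4 0.6] w 0.0
0.75 False 23.06 [ 0.5486 -0.154   0.1613] F [0.  0.4 0.3] w 0.0002
0.60 False 23.37 [ 0.536  -0.1485  0.1477] F [-0.  -0.1  0.2] w 0.0001
0.45 False 23.68 [ 0.5253 -0.1439  0.1319] F [-0.   0.8  0.4] w 0.0001
0.30 False 24.0 [ 0.5171 -0.1403  0.1144] F [ 1.1 -0.2 -0.1] w 0.0
0.15 False 24.32 [ 0.5116 -0.1379  0.0957] F [-0.4 -0.1  1. ] w -0.0002
```

View pics/swg.png

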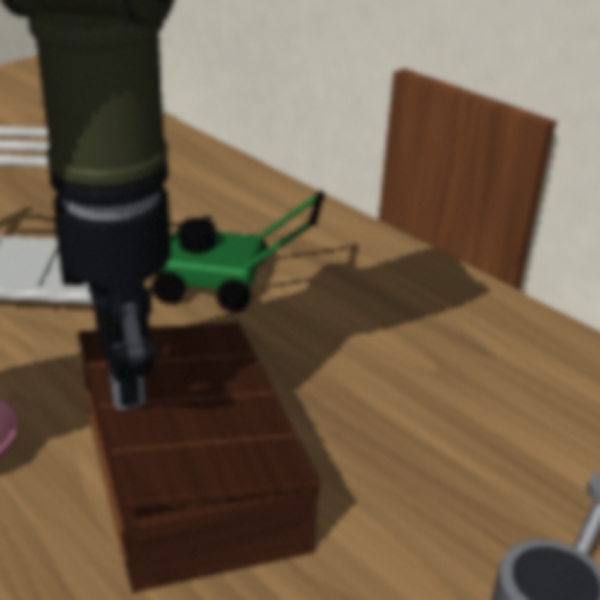

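The seat is nearly down, with the fingers at (127,395) near the front middle. Now I'll press near the front edge.

```bash
python3 - <<'E'
from h import *
o=ctrl.observe(); ctrl.line_to(o['tcp_pos']+[0,0,.012],speed=.1)
ctrl.line_to(bench(-.060,0,.100),speed=.1); st('above')
ctrl.line_to(bench(-.060,0,.088),speed=.05,threshold=18); st('.088')
for z in (.084,.081,.079,.077,.0755,.0745,.073,.071):
    hit=ctrl.line_to(bench(-.060,0,z),speed=.015,threshold=18); o=st(f'{z} {hit}')
    if hit or o['wrist_force'][2]>22: break
ctrl.hold(.2); st('held')
ctrl.line_to(bench(-.060,0,.2),speed=.2); ctrl.line_to(bench(-.22,0,.3),speed=.3); st('off')
for n in("side","top"):
    p,d=ctrl.read_camera(n); np.savez(f'e{n}.npz',p=p,d=d)
    P=cloud(n,d); c,s=np.cos(BY),np.sin(BY); X=P-np.array([*BC,0]); B=np.stack([c*X[...,0]+s*X[...,1],-s*X[...,0]+c*X[...,1],P[...,2]],-1)
    m=(abs(B[...,0])<.07)&(abs(B[...,1])<.09)&(B[...,2]>.06)&(B[...,2]<.12); q=B[m]
    k=np.linalg.lstsq(np.c_[q[:,:2],np.ones(len(q))],q[:,2],rcond=None)[0]; print(n,len(q),'slope x,y,z0',np.round(k,4))
    cv2.imwrite(f'pics/e{n}.png',p[:,:,::-1])
a=cv2.imread('pics/eside.png')[80:330,200:450]; b=cv2.imread('pics/etop.png')[80:330,130:380]
cv2.imwrite('pics/end.png',cv2.resize(np.hstack([a,b]),None,fx=1.6,fy=1.6,interpolation=2))
E
```

```text
above 24.95 [ 0.4992 -0.1328  0.0998] F [ 0.4 -0.3 -0.5] w -0.0002
.088 25.34 [ 0.4995 -0.1328  0.0876] F [-0.3 -0.1  1.1] w 0.0002
0.084 False 25.76 [ 0.4995 -0.1327  0.084 ] F [-0.3  0.4  1.3] w 0.0001
0.081 False 26.11 [ 0.4997 -0.133   0.0808] F [-0.8  0.7 -0.4] w -0.0
0.079 False 26.39 [ 0.4997 -0.1328  0.0789] F [-0.2  0.2  0.3] w 0.0
0.077 False 26.68 [ 0.4995 -0.1328  0.0769] F [-0.1 -0.6 -0.7] w -0.0
0.0755 False 26.93 [ 0.4998 -0.1328  0.076 ] F [-0.9 -1.4  5.1] w 0.0001
0.0745 False 27.18 [ 0.4998 -0.1327  0.0758] F [-2.6  0.  13.4] w 0.0002
0.073 False 27.43 [ 0.4998 -0.1327  0.0754] F [-5.1 -0.2 25.4] w -0.0
held 27.62 [ 0.4999 -0.1327  0.0754] F [-5.   0.7 26.4] w -0.0002
off 29.18 [ 0.3535 -0.0699  0.2995] F [ 0.7 -0.9  0.1] w -0.0003
side 4840 slope x,y,z0 [ 0.001  -0.0003  0.0765]
top 5288 slope x,y,z0 [ 0.0001 -0.0008  0.0755]
```

View pics/end.png

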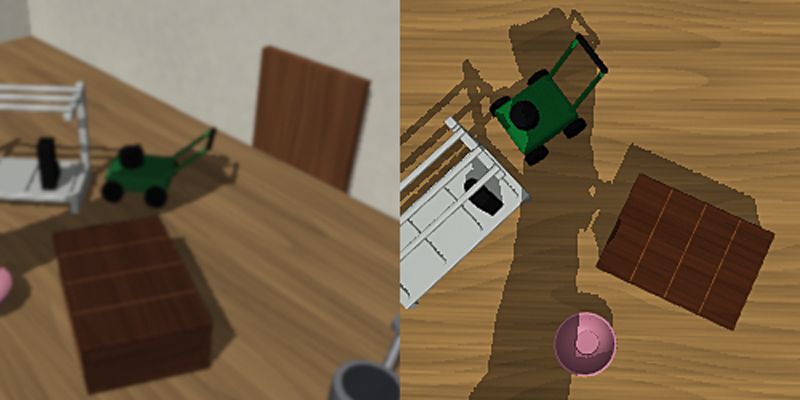

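The seat is flush: its fitted slope is 0.001 rad or less in both views, its top is at about 76 mm, and it stayed there after release. The rack, boot, mower and bowl look unmoved, and the robot is clear of everything, so I'm handing in.

```bash
python3 -c "
from rig import ctrl
ctrl.finish_job()"
```

```text
the job is handed in; nothing more can be done
```

The shoe is in the bench beside its partner, the seat is latched shut, and the job is handed in. I stopped at about 29 s of the 54 s allowed; no verdict is reported.

- **Shoe:** I took it from the rack with the gripper tilted 41° and set it down in the left half of the bench, toe to the back-left. It touched the floor at the expected height with about 3.5 N, then I let go. A picture taken before closing showed both shoes upright.
- **Seat:** I swung it down from behind and pressed its front edge to about 26 N. After I let go, depth fits from both cameras gave a slope of 0.001 rad or less and a top height of about 76 mm, so it is flush. I didn't see a distinct force step from the catch.
- **Bystanders:** the boot, bowl and lawnmower look unmoved in the last pictures. The watering can was only partly in that crop and the arm never went near it; I judged all four by eye, not by measurement.
- **Disagreement:** the two cameras gave the shoe's yaw on the rack as 31° and 41°. I gripped at 42°, and the grip held steady at 25.5 mm.
- **Not checked:** the shoes can't be seen once the seat is shut, so I didn't check that they are still upright under it.

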